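# Load a test card and run the sticking carriage home in the reader

## Task

Lay the flat test card in the pocket of the blue carriage while the carriage is still at its parked end. Then use the black post to push the carriage along its rail: it sticks at first and breaks free. Run it into the white reader until it rests against the end stop hidden inside, pressing it home gently without ramming the stop, and let go so that it stays there; disturb nothing else.

Things in the scene. Friction and masses are not known exactly. Their poses are not given: they have to be found in the camera images.
- loader: the fixed grey rail base on the worktop, 84 mm wide (its x), 385 mm long (its y, from -200 to +185 mm), base plate 12 mm high with rails up to 20 mm. Origin at worktop height on the rail's centre line. The carriage travels along the loader's -y, from the parked open end (+y) into the reader (-y).
- reader: white tunnel-shaped reader fixed over the rail's -y end; same origin and axes as the loader. It covers y = -64 to -203 mm, is 104 mm wide, top at z = 70 mm; opening 84 mm wide, ceiling at z = 58 mm. The end stop is deep inside and cannot be seen.
- mouth (a point): centre of the reader's opening, at pocket-floor height. The hidden stop is a sprung rubber buffer (1 N preload, about 1 N per mm over 8 mm, then solid). The carriage meets it 125 to 160 mm of travel after its parked position, different every time; it may never take more than 18 N.
- shuttle: blue carriage on the rail. Origin at the centre of its pocket floor, 30 mm above the worktop; axes as the loader's; parked at y = +27 to +30 mm in the loader's frame. Pocket 47 mm (x) by 97 mm (y), rim 6 mm high; its long sides are cut away over the middle 65 mm so that fingers fit (deck there level with the floor, 70 mm wide in all).
- post (a point): centre of the top of the carriage's black push post, 42 mm above the pocket floor and 120 mm from its centre towards +y. Post 32 mm (x) by 14 mm (y), with a 22 mm (y) wide foot 4 mm high. Pinch it across its 14 mm from above, or push its +y face. It stays outside the reader.
- catch (a point): the hidden catch in the rail under the parked carriage: in the first 30 mm of travel it holds the carriage until about 7 to 14 N along the rail, different every time, then lets go suddenly. After that the carriage runs against about 3 N of friction, which also keeps it on the buffer when it is let go.
- cassette: the loose test card: a flat white tray with a beige top, 40 mm (its x) by 90 mm (its y), 10 mm thick in all (white rim 6 mm thick at full width, beige top 30 by 80 mm above it), 30 to 60 g, lying on the worktop at the left of the loader. Origin under its centre. It goes flat into the carriage pocket, long side along the rail, either way round.
- oil: small brown dropper bottle with black cap, 34 mm wide, 78 mm tall; bystander; origin under its centre
- buds: clear tub of cotton buds, 77 mm wide, 80 mm tall; bystander; origin under its centre
- tape: roll of tan tape lying flat, 94 mm wide, 48 mm high; bystander; origin under its centre
- pen: white pen with red ends, 145 mm long; bystander; origin under its centre

How it is judged:
By the outcome, as a careful person would: the job done as asked, in the order asked, and still so for the second after the job is handed in, with the robot touching nothing.
It also fails if it takes over 64 s, if anything falls off the work surface, if the arm or the gripper's body presses on something with over 40 N, if the wrist force passes 120 N, or if a joint passes its speed limit or range.

## Robot

A 6-joint arm with a two-finger parallel gripper is mounted at the origin on a cart in front of the work surface, level with it; the furniture and walls round the work are solid. World frame = base frame: x ahead of the robot, y to its left, z up, the work surface at z = 0. Lengths are in m, angles in degrees, forces in N, time in s.
With the tool pointing down it reaches from about 0.35 to 0.875 m from the base axis. Payload 4.2 kg.
Tool frame: the origin (TCP) lies midway between the tips of the shut fingers; the grasp point (between the pads) lies 19 mm behind it; y points along the fingers, z is the direction in which the jaws open and shut, and the axes are right-handed (so a half turn about y gives the same grasp; the last joint's range is limited). The gripper opens to 87 mm and grips with 3 to 60 N. Pads are 19 mm wide; open, the fingers measure 117 mm over their backs; the gripper's body (75 mm by 190 mm) begins 51 mm behind the grasp point.
Start: joints at [-58.064, 22.042, 0.453, 0, -68.411, -14.817], TCP at [0.184, -0.597, 0.223] pointing down, gripper open.
Joint ranges: [-179.83, 179.83], [-69.29, 118.12], [-61.27, 80.66], [-181.25, 117.63], [-171.15, -9.14], [-177.46, 177.46]. Speed limits (degrees/s): [159.86, 159.86, 180, 180, 180, 180].

## Interface

Orientations are given as [roll, pitch, yaw] about the fixed x, y, z axes, in that order (R = Rz(yaw) Ry(pitch) Rx(roll)).
In Python, from workcell import env gives the robot as it stands. The module is installed in compiled form; this text tells all that it offers. Calls block until the motion is done:
- env.goto(position, orientation): joint-space move of the TCP to a pose.
- env.move_straight(position, rotation=None, rate=0.15, force_limit=None): straight line of the TCP; rotation=None keeps the orientation; rate is the mean speed in m/s. With force_limit (N) it stops when the force on the tool has changed by that much, and returns True; else False.
- env.set_joints(angles): joint-space move.
- env.gripper_to(opening, grasp_force=None): opening from 0.0 (shut) to 1.0 (fully open); grasp_force is the grip in N (None keeps the last); returns when the fingers have stopped.
- env.dwell(seconds).
- env.inverse_kinematics(position, orientation): joint angles nearest the present ones, or None.
- env.read_state(): the state.
- env.grab_frame(name): name is "scene" or "top" or "wrist"; returns a dict with "image" (420x560x3 uint8, blue, green, red), "fx", "fy", "cx", "cy" (pixels), "position" and "orientation" of the camera in the world. Camera axes: x right, y up, looking along -z (the intrinsics and any distortion apply to the point x, -y, -z); pixel columns grow to the right and rows downward; lengths in m; the calibration is good to about 2 mm. A picture is of the moment at which its call begins. There is no depth.
A pose or a line that the arm cannot do raises env.Unreachable and nothing moves.
- env.close_job(): hands the job in, once; it reports no verdict.
Trained networks look in a picture, given as the dict that the camera call returned (one of the last four; its "shot" number tells which), for a name from the list of things; names that differ only in an ending like _2 or _b are one class to them, and where a whole thing is asked for, a point or a joint stands for the part that bears it (a point fixed in the world has none). Each returns a list of dicts, best first, with "score" (0 to 1); they miss things now and then, are a little off and sometimes report something else, mostly with a low value. They report only what shows in the picture. A call takes as long as a camera call.
- env.search_frame(picture, thing): "xyz" ([x, y, z] in m, in world coordinates, good to about 4 mm: the middle of the surface that is visible of it).
- env.trace(picture, thing): "mask" (420x560 bool, what is visible of it).
The state is a dict: "clock": time; "joint_positions": joint angles; "qvel": joint speeds; "joint_torque": joint torques, N m; "position": TCP position; "tool_rot": TCP orientation; "force": force on the tool from outside, world axes, zero at the start; "wrist_torque": the same for the moment, N m; "opening": opening from 0.0 (shut) to 1.0 (fully open).
Only numpy, scipy, OpenCV 4.12 (cv2) and the standard library are available. Lean on these libraries where they do the work, as an engineer would, in place of code of your own. Each camera call takes 0.05 s, during which the arm holds its last target.

## Working session

There is one attempt and no reset: what is moved stays moved. The work goes in short steps, each a Python script; the robot and the scene stay as the last script left them, time stands still between calls to the robot, and variables do not carry over. Pictures are saved under pics/ and viewed, and the job is handed in when it is done.

```bash
mkdir -p pics; ls
python3 - <<'E'
from workcell import env
import cv2
s=env.read_state(); print(s)
for n in ["scene","top","wrist"]:
    f=env.grab_frame(n); cv2.imwrite(f"pics/{n}0.png",f["image"])
    print(n,{k:v for k,v in f.items() if k!="image"})
    for t in ["loader","shuttle","post","cassette","reader","mouth","oil","buds","tape","pen"]:
        r=env.search_frame(f,t)
        print(t,[(d["score"],d["xyz"]) for d in r[:2]])
print(env.read_state()["clock"])
E
```

```text
pics
{'clock': 0.0, 'joint_positions': array([-5.80621067e+01,  2.20908339e+01,  3.79818039e-01, -2.80297834e-02,
       -6.84096555e+01, -1.48173836e+01]), 'qvel': array([-0.01943555, -0.12035759,  0.05327464,  0.01106655, -0.01260373,
        0.01542534]), 'joint_torque': array([ 1.06390287e-04, -3.90669858e+01,  1.87406266e+01,  4.21986893e+00,
        1.08411990e-02, -2.07815538e-04]), 'position': array([ 0.18383873, -0.59673033,  0.22146157]), 'tool_rot': array([-8.98766793e+01,  5.68556599e-03,  1.71101743e+01]), 'force': array([ 0.03147407, -0.35766667, -0.36217971]), 'wrist_torque': array([-0.02598693,  0.04375616,  0.0355692 ]), 'opening': 0.9988248333034232}
scene {'fx': 514.7885710870114, 'fy': 514.7885710870114, 'cx': 279.005231229502, 'cy': 218.6726676695643, 'position': array([-0.44247661,  0.53073639,  1.34326361]), 'orientation': array([  39.14620575,    0.76170793, -120.03380977]), 'shot': 1}
loader [(0.87, [0.4713, -0.1285, 0.0288])]
shuttle [(0.71, [0.4645, -0.0837, 0.0253]), (0.57, [0.4722, -0.1239, 0.0306])]
post [(0.78, [0.4718, -0.0873, 0.0252]), (0.66, [0.5995
[... 618 characters left out ...]
7879, -88.41714546]), 'shot': 2}
loader []
shuttle []
post [(0.77, [0.4796, -0.0923, 0.0353])]
cassette []
reader [(0.7, [0.4753, -0.29, 0.0712])]
mouth []
oil [(0.58, [0.605, 0.1094, 0.0561])]
buds [(0.87, [0.6136, -0.4318, 0.0852])]
tape [(0.68, [0.2958, 0.3694, 0.0522])]
pen [(0.52, [0.4802, -0.089, 0.0306]), (0.28, [0.4748, -0.2893, 0.0696])]
wrist {'fx': 372.41608452422815, 'fy': 372.41608452422815, 'cx': 275.80595149182426, 'cy': 207.85671979925698, 'position': array([ 0.10229709, -0.62168333,  0.38574881]), 'orientation': array([-1.77426066e+01, -4.51600233e-02,  1.07163525e+02]), 'shot': 3}
loader []
shuttle []
post []
cassette []
reader []
mouth []
oil []
buds []
tape []
pen []
1.65
```

View pics/scene0.png

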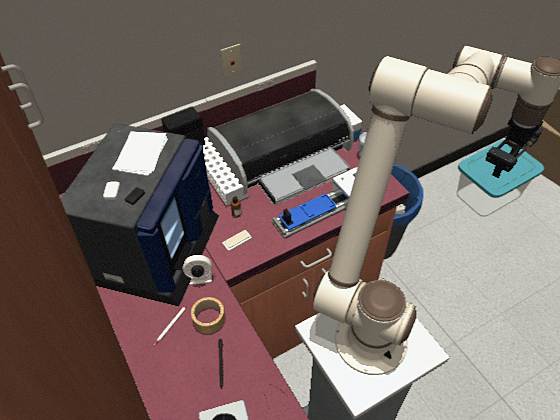

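View pics/top0.png

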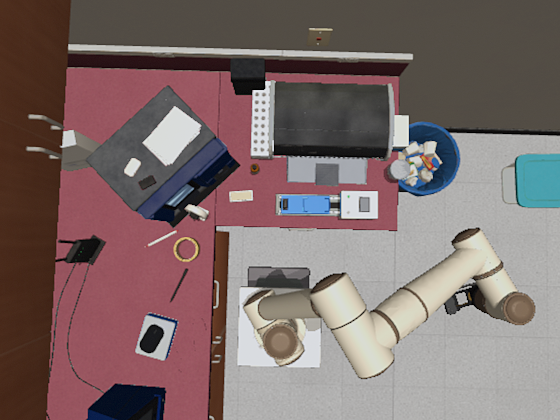

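The scene view shows the carriage (about 310,210), its post (287,215), the card (237,240) and the reader (350,182). The top view shows the card at (241,196), the carriage at (305,204) and the reader at (360,204). I'll zoom in next.

Run:
```python
import cv2
a=cv2.imread("pics/top0.png")[170:235,220:390]; cv2.imwrite("pics/topz.png",cv2.resize(a,None,fx=4.7,fy=4.7,interpolation=cv2.INTER_CUBIC))
a=cv2.imread("pics/scene0.png")[160:260,210:370]; cv2.imwrite("pics/scenez.png",cv2.resize(a,None,fx=5,fy=5,interpolation=cv2.INTER_CUBIC))
```

```text
(no output)
```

View pics/topz.png

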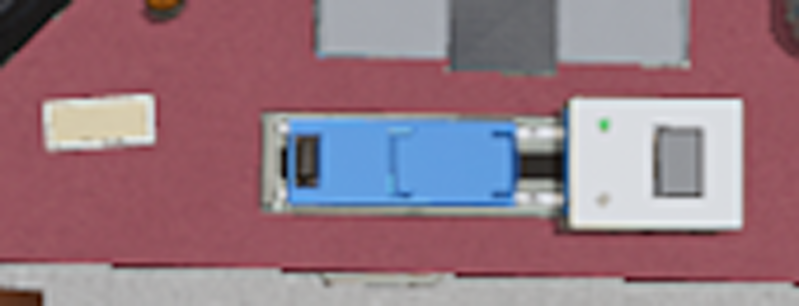

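View pics/scenez.png

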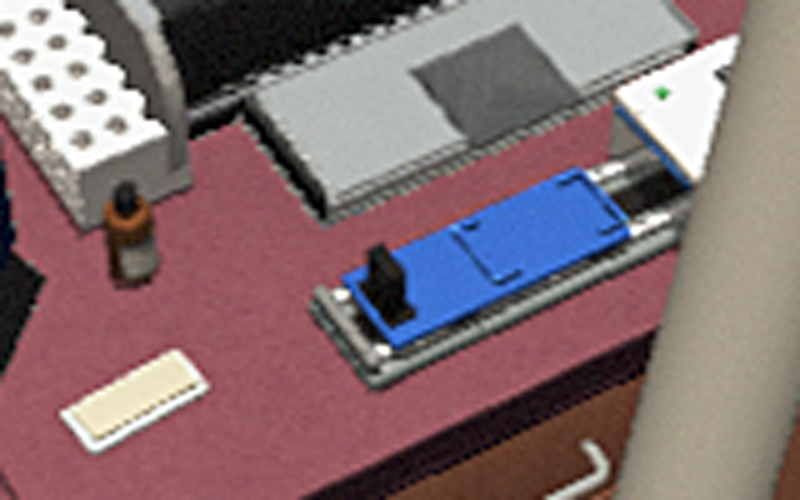

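```bash
cat > h.py <<'E'
from workcell import env
import numpy as np, cv2
from scipy.spatial.transform import Rotation as R
def KR(f):
    K=np.array([[f["fx"],0,f["cx"]],[0,f["fy"],f["cy"]],[0,0,1.]])
    return K,R.from_euler("xyz",f["orientation"],degrees=True).as_matrix(),np.array(f["position"])
def unproj(f,uv,z):
    K,M,p=KR(f); d=np.array([(uv[0]-K[0,2])/K[0,0],-(uv[1]-K[1,2])/K[1,1],-1.])
    d=M@d; return p+d*(z-p[2])/d[2]
def proj(f,X):
    K,M,p=KR(f); c=(np.asarray(X)-p)@M
    return np.stack([K[0,2]-K[0,0]*c[...,0]/c[...,2], K[1,2]+K[1,1]*c[...,1]/c[...,2]],-1)
def save(f,name): cv2.imwrite("pics/"+name,f["image"])
def fj(): return np.round(env.read_state()["joint_positions"],1)
E
python3 - <<'E'
from h import *
import pickle
f={"fx":430.42627947218114,"fy":430.42627947218114,"cx":276.0399619258063,"cy":208.85163896110998,"position":[0.35086907,0.02609213,1.68505252],"orientation":[3.57165892,-0.18487879,-88.41714546]}
z=lambda u,v:(220+u/4.7,170+v/4.7)
print("card",unproj(f,z(99,123),.008),"post",unproj(f,z(308,160),.072))
for y in(90,-90,0,180): print(y,env.inverse_kinematics([.5,.165,.25],[-90,0,y]))
env.goto([.47,.03,.30],[-90,0,0])
f=env.grab_frame("wrist"); save(f,"w1.png"); pickle.dump(f,open("w1.pkl","wb"))
print(env.read_state()["clock"],fj(),f["position"],f["orientation"])
E
```

```text
card [0.50151465 0.16165192 0.008     ] post [ 0.47075073 -0.01148447  0.072     ]
90 [ 35.93091215  11.29440891 -10.71862445   0.         -67.98696663
 -35.93091215]
-90 [ 35.93091215  11.29440891 -10.71862445   0.         -67.98696663
 144.06908785]
0 [ 3.59309121e+01  1.12944089e+01 -1.07186245e+01 -2.54444375e-14
 -6.79869666e+01 -1.25930912e+02]
180 [ 3.59309121e+01  1.12944089e+01 -1.07186245e+01  2.54444375e-14
 -6.79869666e+01  5.40690879e+01]
4.1583 [  23.4    3.9  -12.4    0.   -73.8 -113.5] [0.38467117 0.03002663 0.46310495] [-1.77154387e+01 -3.73188894e-02  8.99965749e+01]
```

View pics/w1.png

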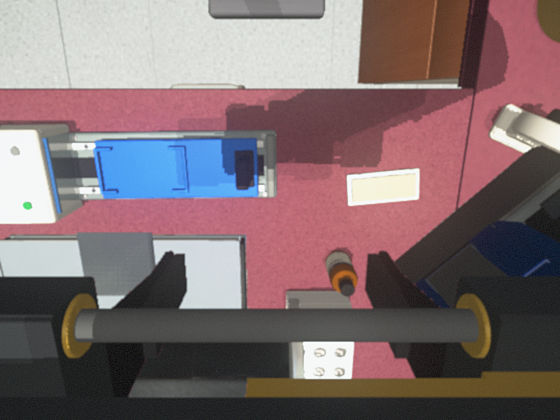

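The wrist view shows the card at (383,188), the carriage deck from (97,140) to (262,197), the post at (243,168) and the reader's mouth edge at about x=50–65. Next I'll fit the edges.

Run:
```python
from h import *
import pickle
f=pickle.load(open("w1.pkl","rb")); im=f["image"]; hsv=cv2.cvtColor(im,cv2.COLOR_BGR2HSV)
def big(m,roi):
    k=np.zeros_like(m);x0,y0,x1,y1=roi;k[y0:y1,x0:x1]=m[y0:y1,x0:x1]
    c=max(cv2.findContours(k,cv2.RETR_EXTERNAL,cv2.CHAIN_APPROX_NONE)[0],key=cv2.contourArea); return c
white=((im.min(2)>140)).astype(np.uint8)*255
c=big(white,(325,155,440,225)); 
# metric rect on plane z=3mm .. use rim top z=6mm
P=np.array([unproj(f,p,.006)[:2] for p in c[:,0,:].astype(float)],np.float32)
r=cv2.minAreaRect(P*1000); print("card",r,cv2.boxPoints(r).round(1).tolist())
blue=cv2.inRange(hsv,(100,120,60),(125,255,255))
c=big(cv2.morphologyEx(blue,cv2.MORPH_CLOSE,np.ones((15,15))),(75,120,275,210))
for z in(.03,.036):
    P=np.array([unproj(f,p,z)[:2] for p in c[:,0,:].astype(float)],np.float32)
    r=cv2.minAreaRect(P*1000); print("deck",r,cv2.boxPoints(r).round(1).tolist())
a=im[120:215,60:440]; a=cv2.resize(a,None,fx=2.1,fy=2.1,interpolation=cv2.INTER_CUBIC); cv2.imwrite("pics/w1z.png",a)
a=im[115:215,80:290]; a=cv2.resize(a,None,fx=3.8,fy=3.8,interpolation=cv2.INTER_CUBIC); cv2.imwrite("pics/w1y.png",a)
```

```text
card ((503.04840087890625, 165.69119262695312), (42.39485549926758, 91.90100860595703), 5.658717632293701) [[477.3999938964844, 209.3000030517578], [486.5, 117.9000015258789], [528.7000122070312, 122.0999984741211], [519.5999755859375, 213.5]]
deck ((474.297119140625, -87.16050720214844), (70.15987396240234, 191.40066528320312), 0.8744125962257385) [[437.79998779296875, 8.0], [440.70001220703125, -183.39999389648438], [510.79998779296875, -182.3000030517578], [507.8999938964844, 9.100000381469727]]
deck ((473.05548095703125, -85.53707885742188), (69.18789672851562, 188.74908447265625), 0.8743806481361389) [[437.0, 8.300000190734863], [439.8999938964844, -180.39999389648438], [509.1000061035156, -179.39999389648438], [506.20001220703125, 9.399999618530273]]
```

View pics/w1y.png

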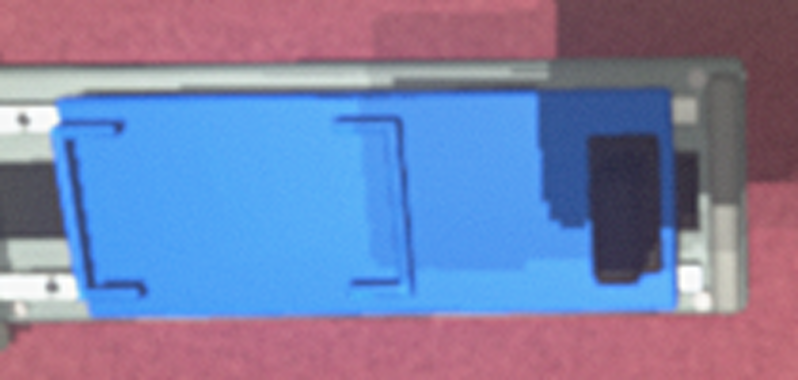

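View pics/w1z.png

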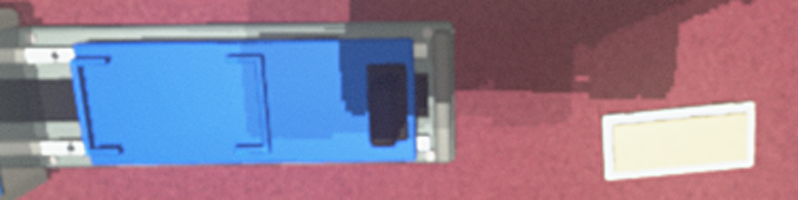

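Run:
```python
from h import *
import pickle
f=pickle.load(open("w1.pkl","rb"))
u=lambda a,b,z:(1000*unproj(f,(80+a/3.8-.37,115+b/3.8-.37),z)).round(1)
print("left line floor side",u(82,210,.03),"top side",u(72,210,.036))
print("right line left edge",u(400,205,.036),"right",u(412,205,.03),u(412,205,.036))
print("post top corners",u(588,135,.072),u(660,138,.072),u(593,275,.072),u(657,270,.072))
print("loader end",u(745,62,.02),u(745,310,.02),u(745,62,.012),u(745,310,.012))
# model overlay
def S(pose,X):
    x,y,t=pose; M=R.from_euler("z",t,degrees=True).as_matrix(); return np.asarray(X)@M.T+np.array([x,y,0])
pose=(.4735,-.129,.9)
im=cv2.resize(f["image"][115:215,80:290],None,fx=3.8,fy=3.8,interpolation=cv2.INTER_CUBIC)
def rect(cx,cy,w,h,z): return [(cx+a*w/2,cy+b*h/2,z) for a,b in((-1,-1),(1,-1),(1,1),(-1,1))]
for r,c in((rect(0,0,.047,.097,.03),(0,255,255)),(rect(0,0,.047,.097,.036),(0,0,255)),(rect(0,.12,.032,.014,.072),(0,255,0)),(rect(0,.12,.032,.022,.034),(255,255,255)),(rect(0,0,.07,.065,.03),(255,255,0))):
    q=(proj(f,S(pose,r))-[80,115]+.5)*3.8
    cv2.polylines(im,[q.astype(int)],True,c,1)
cv2.imwrite("pics/ov1.png",im)
```

```text
left line floor side [ 475.9 -176.1   30. ] top side [ 474.6 -176.3   36. ]
right line left edge [473.1 -75.6  36. ] right [474.3 -73.3  30. ] [473.1 -71.9  36. ]
post top corners [446.  -13.2  72. ] [446.8   6.6  72. ] [485.9 -13.2  72. ] [484.4   5.1  72. ]
loader end [431.6  30.2  20. ] [511.1  30.2  20. ] [432.5  30.2  12. ] [513.4  30.2  12. ]
```

View pics/ov1.png

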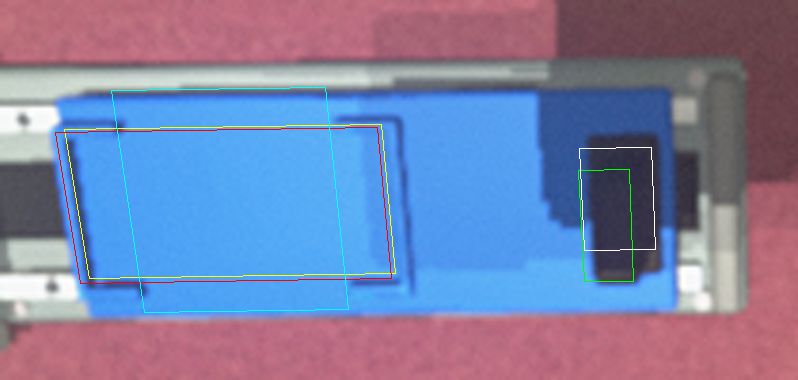

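Run:
```python
from h import *
import pickle
f=pickle.load(open("w1.pkl","rb"))
print("oil cap",unproj(f,(347,287),.078),"oil base",unproj(f,(338,258),.03))
th=5.66; t=np.radians(th); c=np.array([.503,.1657])+.008*np.array([-np.sin(t),np.cos(t)])
print(c)
env.gripper_to(.6,20)
env.goto([*c,.12],[-90,0,90+th]); print(fj(),env.read_state()["clock"])
env.move_straight([*c,.04],rate=.12)
f=env.grab_frame("wrist"); save(f,"w2.png")
print(env.read_state()["position"],env.read_state()["force"],env.read_state()["clock"])
```

```text
oil cap [0.6044833  0.11318915 0.078     ] oil base [0.59020386 0.10964827 0.03      ]
[0.502211 0.173661]
[ 36.6  18.8 -20.9  -0.  -50.5 -30.9] 6.3333
[0.50270702 0.17404734 0.04039431] [ 1.69691661 -0.62874768 -5.09051209] 7.2
```

View pics/w2.png

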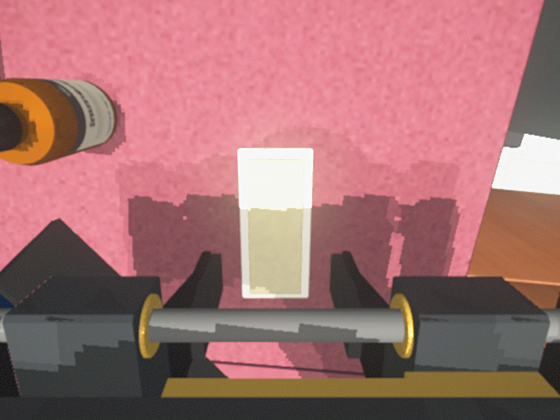

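The card sits centred between the fingers, at (276,225), and the bottle is clear to the left. Next I'll descend and grip.

Run:
```python
from h import *
s=env.read_state(); p=s["position"]; print(s["force"])
c=[.5022,.1737]
hit=env.move_straight([*c,-.006],rate=.04,force_limit=4)
s=env.read_state(); print(hit,s["position"],s["force"]); z=s["position"][2]
env.move_straight([*c,max(z+.003,.002)],rate=.03)
env.gripper_to(0,20)
s=env.read_state(); print(s["position"],s["force"],s["opening"]*87)
env.move_straight([*c,.04],rate=.08)
f=env.grab_frame("wrist"); save(f,"w3.png")
s=env.read_state(); print(s["position"],s["force"],s["opening"]*87,s["clock"])
```

```text
[ 1.69691661 -0.62874768 -5.09051209]
True [0.50225224 0.17373782 0.03861483] [ 0.75254191  1.38369685 -0.00913402]
[0.50186925 0.17343612 0.04149395] [-4.67122051 -1.69793613  0.17887774] 0.4762536136666533
[0.5027291  0.17410093 0.03999421] [-0.44567282 -1.02986311 -2.08730274] 0.6236045430087918 9.1667
```

View pics/w3.png

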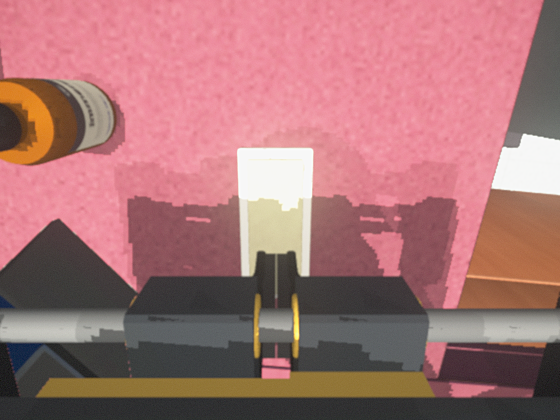

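The force limit tripped on leftover motion, so the gripper shut in the air. The card is untouched. I'll reopen, let it settle and repeat.

Run:
```python
from h import *
c=[.5022,.1737]
env.gripper_to(.6,20); env.dwell(.3)
print(env.read_state()["force"])
hit=env.move_straight([*c,.0025],rate=.05,force_limit=10)
s=env.read_state(); print(hit,s["position"],s["force"])
if not hit:
    env.gripper_to(0,20)
    s=env.read_state(); print(s["position"],s["force"],s["opening"]*87)
    env.move_straight([*c,.05],rate=.08); env.dwell(.2)
    f=env.grab_frame("wrist"); save(f,"w4.png")
s=env.read_state(); print(s["position"],s["force"],s["opening"]*87,s["clock"])
```

```text
[-0.14833399  0.64406701  0.35492073]
False [0.50241132 0.17385235 0.00264961] [-0.23645505  0.23774977 -0.14811604]
[0.50240452 0.17384572 0.00281586] [-0.48042973  0.11717477  1.84207599] 39.309010013247814
[0.5012804  0.17284273 0.04955801] [-4.18850403 -3.51692932  1.88906797] 39.10900755694772 12.85
```

View pics/w4.png

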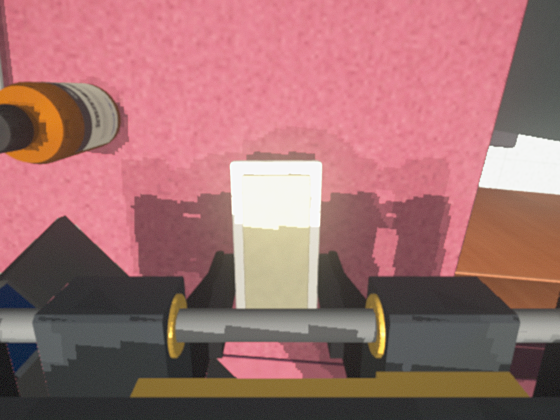

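Run:
```python
from h import *
# go to preplace: pocket centre est
th=.9; t=np.radians(th); pk=np.array([.4742,-.127]); d=np.array([-np.sin(t),np.cos(t)])
c=pk+.008*d
f=env.grab_frame("wrist"); s=env.read_state()
e=[unproj(f,uv,.053)[:2] for uv in((232,163),(320,163))]; m=np.mean(e,0)
print("far end dist",np.linalg.norm(m-s["position"][:2]),e,s["position"])
env.move_straight([.5022,.1737,.13],rate=.2)
env.goto([*c,.13],[-90,0,90+th]); env.dwell(.2)
f=env.grab_frame("wrist"); save(f,"w5.png")
import pickle; pickle.dump(f,open("w5.pkl","wb"))
s=env.read_state(); print(s["position"],s["tool_rot"],s["clock"],fj())
```

```text
far end dist 0.05292165872071582 [array([0.52418616, 0.12189611]), array([0.48616765, 0.11820781])] [0.5013103  0.17283217 0.04954291]
[ 0.47452525 -0.11813631  0.12997781] [-9.00105841e+01  5.51367979e-04  9.10010263e+01] 14.8333 [  5.1  14.3 -25.8   0.  -49.9  -4.1]
```

View pics/w5.png

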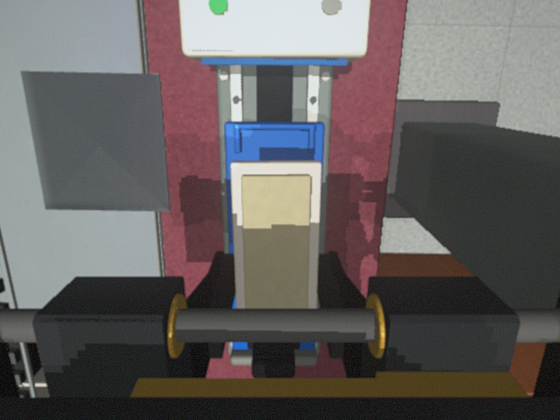

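Top of the image is the -y side. The card end is at row 163, the pocket's far rim is at rows 127–150, and the lateral centres agree at column 276. I'll measure the pocket end more precisely.

Run:
```python
from h import *
import pickle
f=pickle.load(open("w5.pkl","rb"))
im=cv2.resize(f["image"][55:205,190:360],None,fx=4,fy=4,interpolation=cv2.INTER_CUBIC)
th=.9; t=np.radians(th)
M=R.from_euler("z",t).as_matrix()
def rect(cx,cy,w,h,z): return np.array([(cx+a*w/2,cy+b*h/2,z) for a,b in((-1,-1),(1,-1),(1,1),(-1,1))])
for pose,cols in(((.4742,-.127,0),((0,255,255),(0,0,255))),):
  for r,c in((rect(0,0,.047,.097,.03),cols[0]),(rect(0,0,.047,.097,.036),cols[1]),(rect(0,0,.07,.065,.03),(255,255,0))):
    q=(proj(f,r@M.T+np.array(pose))-[190,55]+.5)*4
    cv2.polylines(im,[q.astype(int)],True,c,1)
cv2.imwrite("pics/ov5.png",im)
```

```text
(no output)
```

View pics/ov5.png

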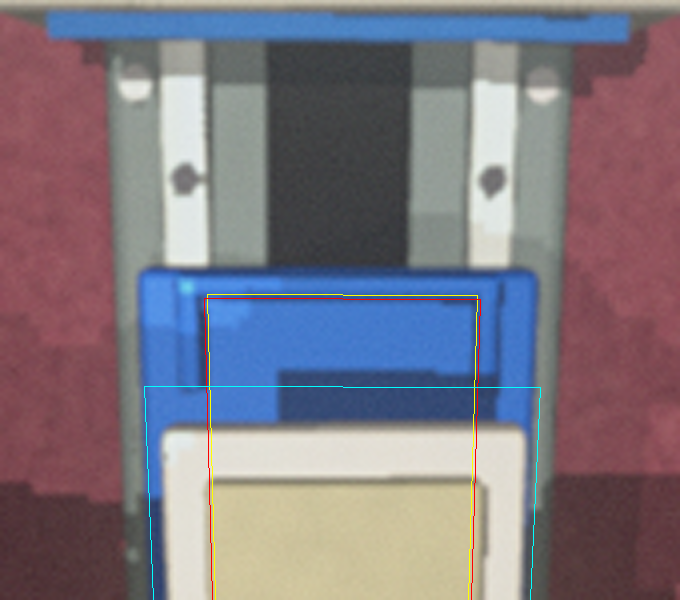

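Run:
```python
from h import *
th=.9; t=np.radians(th); pk=np.array([.4745,-.127]); d=np.array([-np.sin(t),np.cos(t)])
c=pk+.008*d
env.move_straight([*c,.055],rate=.12); env.dwell(.3)
f=env.grab_frame("wrist"); save(f,"w6.png")
s0=env.read_state(); print(s0["position"],s0["force"])
hit=env.move_straight([*c,.0335],rate=.03,force_limit=6)
env.dwell(.1)
s=env.read_state(); print(hit,s["position"],s["force"]-s0["force"],s["clock"])
f=env.grab_frame("wrist"); save(f,"w7.png")
a=cv2.imread("pics/w6.png")[60:330,150:400];b=f["image"][60:330,150:400]
cv2.imwrite("pics/w67.png",cv2.resize(np.hstack([a,b]),None,fx=1.6,fy=1.6))
```

```text
[ 0.47462574 -0.11897976  0.05546089] [ 0.29151829  0.09238215 -0.36571442]
False [ 0.47456931 -0.11898771  0.03366464] [-0.76236364 -1.03160465 -0.13705338] 16.925
```

View pics/w67.png

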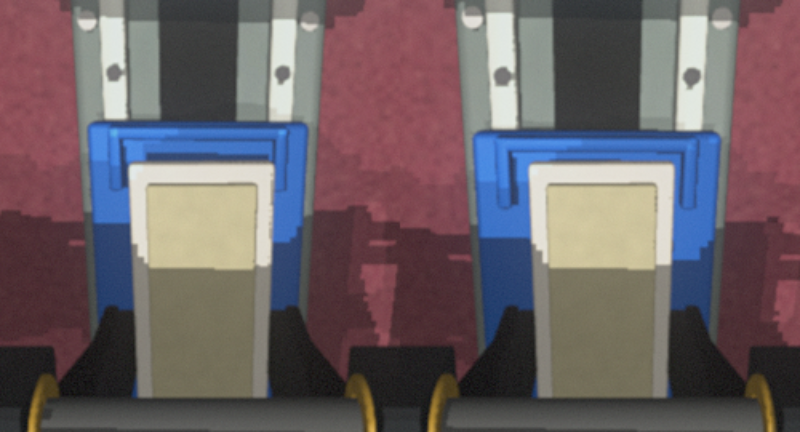

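The card is inside the rim on all visible sides, about 4 mm from the far rim and fitting laterally. Releasing it now.

Run:
```python
from h import *
import pickle
c=[.4744,-.119]
env.gripper_to(.6); env.dwell(.1)
env.move_straight([*c,.13],rate=.12)
# view from above post with yaw 0 / 180
for y in(0,180): print(y,env.inverse_kinematics([.474,-.007,.16],[-90,0,y]))
f=env.grab_frame("wrist"); save(f,"w8.png"); pickle.dump(f,open("w8.pkl","wb"))
print(env.read_state()["clock"])
```

```text
0 [ 1.88538475e+01  1.08014363e+01 -2.53837425e+01 -2.54444375e-14
 -5.38148212e+01 -1.08853847e+02]
180 [ 1.88538475e+01  1.08014363e+01 -2.53837425e+01  2.54444375e-14
 -5.38148212e+01  7.11461525e+01]
18.6583
```

View pics/w8.png

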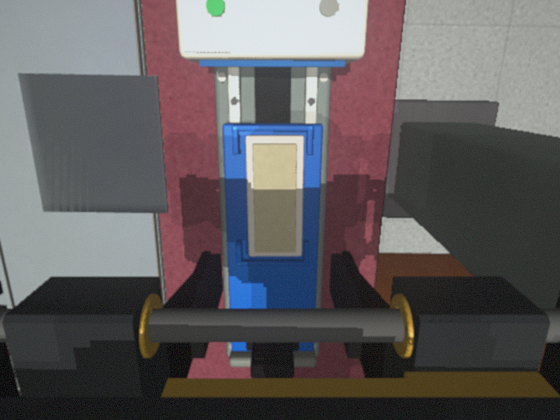

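The card lies flat in the pocket at (275,197), inside the rim. Next I'll close the fingers and push the post's +y face in stages.

```bash
cat >> h.py <<'E'
TH=np.radians(.9); D=np.array([-np.sin(TH),np.cos(TH)]); P0=np.array([.4745,-.127])+.12*D  # post centre parked
def push_xy(s): # TCP xy, nominal contact with post face when carriage has travelled s
    return P0+(.007+.0095-s)*D
E
python3 - <<'E'
from h import *
env.gripper_to(0,20)
a=push_xy(-.014)
env.move_straight([*a,.13],[-90,0,90.9],rate=.15)
env.move_straight([*a,.044],rate=.12); env.dwell(.4)
s0=env.read_state(); print(s0["position"],s0["force"],s0["clock"])
hit=env.move_straight([*push_xy(.002),.044],rate=.02,force_limit=4)
s=env.read_state(); print(hit,s["position"],s["force"],s["clock"],"travel-equiv",-(s["position"][:2]-push_xy(0))@D)
f=env.grab_frame("wrist"); save(f,"w9.png")
E
```

```text
[0.4722841  0.02356407 0.04432389] [ 0.3704651  -0.72557903  1.00357648] 22.1083
False [0.47232287 0.00746753 0.04395383] [-0.43918176  0.54070738 -0.85969213] 23.0583 travel-equiv 0.002014864735473014
```

View pics/w9.png

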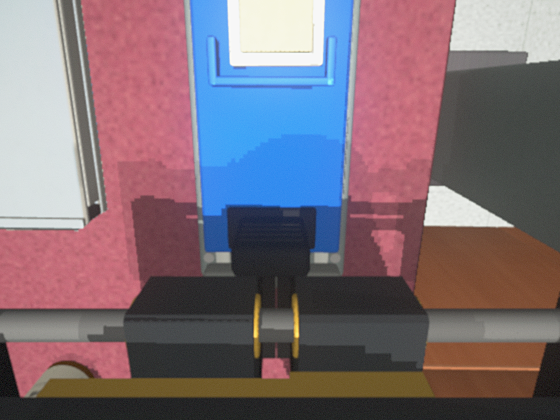

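Not in contact yet. The post is centred ahead of the fingers at column 272. I'll continue pushing through the catch.

Run:
```python
from h import *
def st(tag):
    s=env.read_state(); print(tag,s["position"].round(4),s["force"].round(2),round(s["clock"],2),"tr %.4f"%(-(s["position"][:2]-push_xy(0))@D))
for sv in (.010,.022,.045):
    hit=env.move_straight([*push_xy(sv),.044],rate=.02,force_limit=20); st(hit)
f=env.grab_frame("wrist"); save(f,"w10.png")
```

```text
False [0.4725 0.0009 0.044 ] [-3.74 10.64  0.57] 23.66 tr 0.0086
False [ 0.4726 -0.0129  0.044 ] [0.55 1.5  0.46] 24.41 tr 0.0224
False [ 0.4731 -0.0357  0.044 ] [-0.5   1.12  0.12] 25.71 tr 0.0452
```

View pics/w10.png

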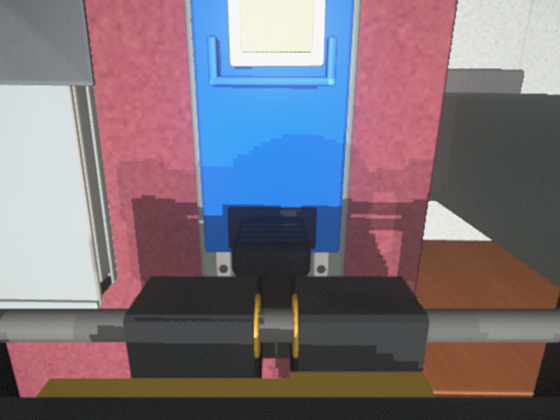

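The carriage broke free (10.6 N peak at the catch, then about 1–2 N) and is following the finger. The card is still in its pocket. I'll run on to well short of the earliest stop, then go slowly.

Run:
```python
from h import *
def st(tag):
    s=env.read_state(); print(tag,s["position"].round(4),s["force"].round(2),round(s["clock"],2),"tr %.4f"%(-(s["position"][:2]-push_xy(0))@D)); return s
hit=env.move_straight([*push_xy(.112),.044],rate=.045,force_limit=14); st(hit)
env.dwell(.2)
env.move_straight([*push_xy(.109),.044],rate=.02); env.dwell(.4); st("free")
hit=env.move_straight([*push_xy(.172),.044],rate=.015,force_limit=8); st(hit)
env.dwell(.3); st("held")
f=env.grab_frame("wrist"); save(f,"w11.png")
f=env.grab_frame("top"); save(f,"top11.png")
```

```text
False [ 0.4744 -0.1026  0.044 ] [ 0.7   0.64 -0.03] 27.4 tr 0.1121
free [ 0.4741 -0.0995  0.044 ] [-0.79 -0.07  0.06] 28.3 tr 0.1090
True [ 0.4747 -0.1484  0.0438] [0.15 2.31 1.73] 31.18 tr 0.1579
held [ 0.4742 -0.1479  0.0434] [0.55 1.76 0.17] 31.48 tr 0.1574
```

View pics/w11.png

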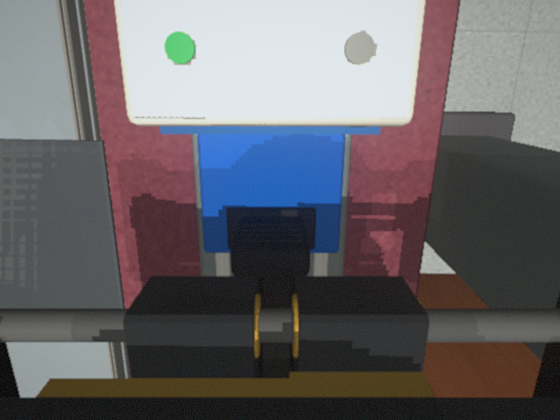

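It stopped at tr 0.158 and then settled at about 2 N, which fits spring force minus friction. A second gentle press should show whether this is really the stop.

Run:
```python
from h import *
def st(tag):
    s=env.read_state(); print(tag,s["position"].round(4),s["force"].round(2),round(s["clock"],2),"tr %.4f"%(-(s["position"][:2]-push_xy(0))@D)); return s
for x in(.1560,.1545,.153,.151):
    env.move_straight([*push_xy(x),.044],rate=.01); env.dwell(.25); st("back %.4f"%x)
env.dwell(.2)
hit=env.move_straight([*push_xy(.172),.044],rate=.008,force_limit=8); st(hit)
env.dwell(.3); st("held")
```

```text
back 0.1560 [ 0.4742 -0.1465  0.0438] [-0.93  2.16 -0.83] 32.17 tr 0.1560
back 0.1545 [ 0.4749 -0.1451  0.044 ] [ 0.34 -0.05  0.66] 32.73 tr 0.1546
back 0.1530 [ 0.4748 -0.1435  0.044 ] [ 0.63 -0.07 -0.31] 33.27 tr 0.1530
back 0.1510 [ 0.4747 -0.1415  0.044 ] [-0.5  -0.13 -0.2 ] 33.88 tr 0.1510
True [ 0.4748 -0.1486  0.0439] [-1.01  2.61  2.31] 35.34 tr 0.1581
held [ 0.4747 -0.1484  0.0436] [0.96 3.29 0.22] 35.64 tr 0.1579
```

Both presses stopped at the same place (0.158), and on the first back-off the finger unloaded at about 0.155. That is the sprung buffer. I'll let go and check.

Run:
```python
from h import *
import pickle
env.move_straight([*push_xy(.150),.044],rate=.015)
env.move_straight([*push_xy(.115),.044],rate=.06)
env.move_straight([*push_xy(.115),.14],rate=.12)
env.move_straight([*push_xy(.08),.20],rate=.15); env.dwell(.3)
f=env.grab_frame("wrist"); save(f,"w12.png"); pickle.dump(f,open("w12.pkl","wb"))
f=env.grab_frame("scene"); save(f,"s12.png")
f=env.grab_frame("top"); save(f,"t12.png")
cv2.imwrite("pics/t12z.png",cv2.resize(f["image"][150:240,200:410],None,fx=3.8,fy=3.8))
print(env.read_state()["clock"],env.read_state()["force"])
```

```text
39.0833 [-0.43425707 -0.39924513 -0.09959877]
```

View pics/w12.png

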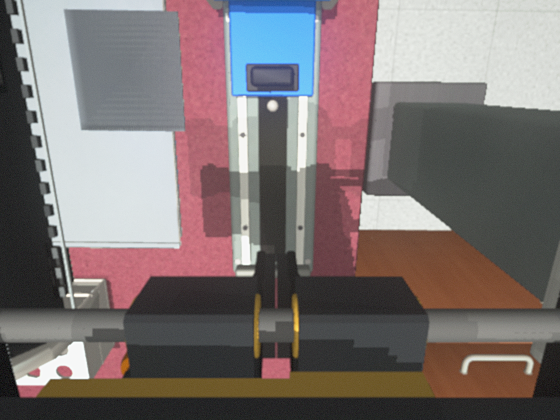

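View pics/s12.png

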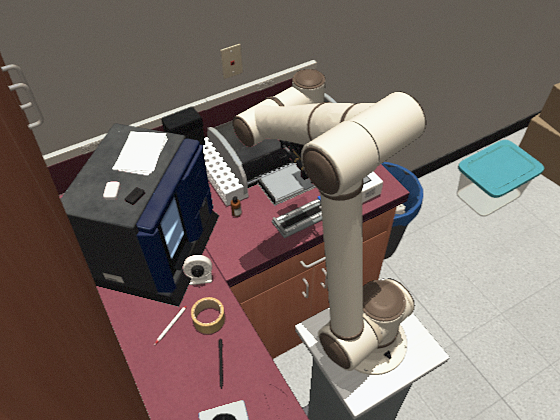

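Run:
```python
from h import *
import pickle
f=pickle.load(open("w12.pkl","rb"))
p=unproj(f,(272.5,75.5),.072); print(p, "travel",-(p[:2]-P0)@D)
p2=unproj(f,(272,95),.03); print("deck end +y",p2,"moved from y=.0085:",p2[1]-.0085)
env.close_job(); print("closed")
```

```text
[ 0.47505953 -0.16329832  0.072     ] travel 0.15630262693346042
deck end +y [ 0.47545294 -0.14877675  0.03      ] moved from y=.0085: -0.15727674801449198
the job is handed in; nothing more can be done
closed
```

The card is in the carriage pocket and the carriage is resting against the buffer inside the reader. The job was handed in at about 39 s of the 64 s allowed.

- **Card:** I gripped it across its 40 mm side and laid it flat in the pocket while the carriage was parked. The wrist picture after release showed it inside the rim on all sides.
- **Push:** I pushed the post's +y face with the closed fingers. The catch let go after a reading of about 10.6 N, and the carriage then ran with about 1–2 N on the finger.
- **Home:** I approached slowly with an 8 N limit. Two separate presses stopped at the same place, within 0.2 mm. That position is about 3 mm past where the carriage came to rest, and I take it as the sprung buffer.
- **After letting go:** I backed off slowly and lifted clear, and the force reading fell to about zero. The last wrist picture put the post at about 156 mm of travel, in line with the stop found by force. The bottle, tape and pen looked undisturbed in the scene view.

**Checks that failed or are missing:**
- The first descent to the card stopped early, because leftover arm motion tripped the force limit. The gripper closed in the air without touching anything, and I repeated it.
- The card cannot be seen inside the reader, so its final position was not checked by picture. It was still in the pocket after the catch let go.
- The arm hid the tub of cotton buds in the last scene view, and I did not look at the final top picture. I did not check the tub afterwards.

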